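# Send a slug rivet down the gated chute

## Robot

A 7-joint arm with a two-finger parallel gripper is mounted at the origin on the work surface. World frame = base frame: x ahead of the robot, y to its left, z up, the work surface at z = 0. Lengths are in m, angles in rad, forces in N, time in s.
With the tool pointing down it reaches from about 0.425 to 0.925 m from the base axis. Payload 6.8 kg.
Tool frame: the origin (TCP) lies between the finger pads; the fingertips stand 17 mm ahead of it and the grasp point (between the pads) lies 2 mm behind it; z points along the fingers, y is the direction in which the jaws open and shut (so a half turn about z gives the same grasp; the last joint's range is limited). The gripper opens to 85 mm and grips with 20 to 120 N. Pads are 22 mm wide; open, the fingers measure 114 mm over their backs; the gripper's body (76 mm by 85 mm) begins 54 mm behind the grasp point. The pads swing forward as they close: fully open they stand 13 mm farther back than shut.
Start: joints at [1.052, 0.477, 0.022, 1.555, -0.011, 1.109, -0.083], TCP at [0.27, -0.619, 0.248] pointing down, gripper open.
Joint ranges: [-2.96, 2.96], [-0.34, 2.1], [-1.41, 1.46], [0.24, 2.44], [-1.37, 4.51], [0.17, 1.92], [-2.96, 2.96]. Speed limits (rad/s): [2.39, 2.39, 3.14, 3.14, 3.14, 3.14, 3.14].

## Interface

Orientations are given as a unit quaternion [w, x, y, z].
In Python, from station import bot gives the robot as it stands. The module is installed in compiled form; this text tells all that it offers.
- The arm moves only by the tool carry_out, never from a script. Its argument "moves" is a list of rows, each a list of 3 entries, a list of its own where there are three numbers: the turn, a rotation vector about the tool's x, y, z in degrees, then the shift along the tool's x, y, z in cm, then the finger opening in cm, from 0 to 8.54. A call has 1 to 5 rows; each row is the pose to reach, as a shift and turn from the pose commanded when the call began, along the tool's axes at that moment; what a row does not reach only later rows make up. A row lasts 1/8 s, in which the tool goes at most 62.5 mm and 10.7 degrees, less where a joint would pass 70% of its speed; a pose out of reach is approached as far as the arm can. A call with a gripper value outside its range is refused whole. The fingers move at their own pace and stop on an object; "newtons" is the grip in N (left out, the last holds). Time passes only in rows, so rows that repeat a pose let the fingers close. It gives the time, the measured TCP pose, the force and the opening at its end, in the units of the state.
- bot.get_obs(): the state, without advancing time (a new reading comes with each control period).
- bot.read_camera(name): name is "side" or "top"; returns the picture (480x640x3 uint8, red, green, blue); there is no depth.
- bot.camera_info(name): a dict with "vertical_fov" (degrees; the focal length in pixels is half the picture's height over the tangent of half this angle, whatever the lens; pixels are square), "cx", "cy" (the principal point, pixels), "k1" (the pictures are not rectified: a ray, as slopes to the right and down, at radius r is drawn at 1 + k1 r^2 times it, then the intrinsics apply), "position" and "attitude" of the camera in the world. Camera axes: x right, y up, looking along -z (the intrinsics and any distortion apply to the point x, -y, -z); pixel columns grow to the right and rows downward; lengths in m; the calibration is good to about 2 mm. A picture is of the moment at which its call begins. camera_info takes no time and is no camera call.
- bot.hand_in(): hands the job in, once; it reports no verdict.
Trained networks look in the newest picture that a camera, given by its name, has taken for a name from the list of things; names that differ only in an ending like _2 or _b are one class to them, and where a whole thing is asked for, a point or a joint stands for the part that bears it (a point fixed in the world has none). Each returns a list of dicts, best first, with "score" (0 to 1); they miss things now and then, are a little off and sometimes report something else, mostly with a low value. They report only what shows in the picture. A call takes as long as a camera call.
- bot.silhouettes(label, camera): "region" (480x640 bool, what is visible of it) and "location" ([column, row] in pixels, amid what is visible of it).
The state is a dict: "t": time; "q": joint angles; "joint_vel": joint speeds; "joint_torque": joint torques, N m; "eef_pos": TCP position; "tool_rot": TCP orientation; "contact_force": force on the tool from outside, world axes, zero at the start; "torque": the same for the moment, N m; "gripper_width": opening from 0.0 (shut) to 1.0 (fully open).
Only numpy, scipy, OpenCV 4.12 (cv2) and the standard library are available. Lean on these libraries where they do the work, as an engineer would, in place of code of your own. Each camera call takes 0.05 s, during which the arm holds its last target. There are 200 camera calls.

## Task

Turn the air regulator knob clockwise to its end stop, then bring the steel slug rivet down the chute into the tray by pressing the green, then the yellow, then the blue key, one at a time: hold each one down until the rivet has rolled past the gate of that colour, then let it up before the next. Press no key before the air is fully on, do not touch the chute or the rivet, and leave the dolly block, drift and punch where they lie.

Things in the scene. Friction and masses are not known exactly. Their poses are not given: they have to be found in the camera images.
- air_knob (a joint): Air regulator knob: angle turned clockwise seen from above, rad. 2.0 is the clockwise end stop (full air); it starts 0.8 to 1.5 rad short of it and stays where it is left. Turning it takes about 0.05 N m.
- air_knob_grip (a point): Black bar-grip knob on an aluminium regulator box (100 x 100 x 50 mm, brass gauge on one side). Bar 61 mm long, 14 mm thick, 32 mm tall, on a 64 mm disc. The point is on the turning axis, 7 mm below the bar's top, 23 mm above the disc, about 87 mm above the bench, and turns with the knob: x along the bar, y across it, z up.
- chute: Pine chute, 0.5 m long, 155 mm high at most, fixed. Origin on the bench below its middle; z up; it falls 10 degrees towards its own -y. Three painted gates stand across its floor and hold the rivet back: green uppermost (y +0.115), yellow (+0.037), blue (-0.042). While a key is down, the gate of its colour sinks into the floor, three times as far as the key.
- tray (a point): Centre of the floor of the shallow galvanised tray at the chute's low end, about 43 mm above the bench; fixed to the chute. Inside it is 82 mm (chute x) by 145 mm (chute y), its end wall 30 mm high.
- rivet: Headless steel slug rivet, 32 mm diameter, 60 mm long, lying across the chute (its own x is its axis, origin at its centre). It starts against the green gate and rolls down when a gate opens.
- console: Grey key console, 120 x 360 x 50 mm, fixed to the bench, origin under its centre, y along its length. The three keys stand on it 115 mm apart, in any order.
- key_green (a joint): green key: how far it is down, m: 0 up, 0.010 fully down. It springs back. Its gate is clear of the rivet beyond 0.008.
- key_green_top (a point): green round spring key, 60 mm across, on the grey console. The point is the centre of its top face, 72 mm above the bench when up; it goes down 10 mm, 1.5 N to start and 5 N fully down.
- key_yellow (a joint): yellow key: how far it is down, m: 0 up, 0.010 fully down. It springs back. Its gate is clear of the rivet beyond 0.008.
- key_yellow_top (a point): yellow round spring key, 60 mm across, on the grey console. The point is the centre of its top face, 72 mm above the bench when up; it goes down 10 mm, 1.5 N to start and 5 N fully down.
- key_blue (a joint): blue key: how far it is down, m: 0 up, 0.010 fully down. It springs back. Its gate is clear of the rivet beyond 0.008.
- key_blue_top (a point): blue round spring key, 60 mm across, on the grey console. The point is the centre of its top face, 72 mm above the bench when up; it goes down 10 mm, 1.5 N to start and 5 N fully down.
- gate_green_mid (a point): Middle of the green gate (bar across the chute, 62 mm long, 6 mm thick, 22 mm high when closed); fixed to the chute, does not sink with the gate. Axes as the chute.
- gate_yellow_mid (a point): Middle of the yellow gate (bar across the chute, 62 mm long, 6 mm thick, 22 mm high when closed); fixed to the chute, does not sink with the gate. Axes as the chute.
- gate_blue_mid (a point): Middle of the blue gate (bar across the chute, 62 mm long, 6 mm thick, 22 mm high when closed); fixed to the chute, does not sink with the gate. Axes as the chute.
- dolly: Bystander: brass dolly block, 90 x 60 x 52 mm, loose, origin under its centre. Left or right of the console, where the regulator is not.
- drift: Bystander: stepped steel drift, 160 mm long (along its x), 20 mm high, lying loose, origin under its middle.
- punch: Bystander: hand punch with a red square handle, 177 mm long (along its x), 28 mm high, lying loose, origin under it, about 8 mm from the middle.

How it is judged:
On the way, in this order (a step that is already met when the one before it is completed fails the run):
1. the air knob is at its clockwise stop (within 0.06 rad), all keys up and the rivet still above the green gate (value of joint air_knob above 1.94 rad and value of joint each of key_green, key_yellow, key_blue below 0.002 m and y of rivet in the frame of chute above 0.115 m), for 0.2 s.
2. the rivet lies between the green and yellow gates, all keys up again (y of rivet in the frame of chute between 0.042 and 0.105 m and value of joint each of key_green, key_yellow, key_blue below 0.002 m), for 0.2 s.
3. the rivet lies between the yellow and blue gates, all keys up again (y of rivet in the frame of chute between -0.037 and 0.027 m and value of joint each of key_green, key_yellow, key_blue below 0.002 m), for 0.2 s.
At the end, for the whole second after the job is handed in: The rivet lies still in the tray at the foot of the chute, all three keys are up (within 2 mm), the air knob is still at its clockwise stop (within 0.06 rad), and the dolly block, drift and punch lie within 20 mm of where they were (y of rivet in the frame of chute between -0.275 and -0.135 m and x of rivet in the frame of chute between -0.045 and 0.045 m and height (world z) of rivet between 0.04 and 0.075 m and linear speed of rivet below 0.02 m/s and value of joint each of key_green, key_yellow, key_blue below 0.002 m and value of joint air_knob above 1.94 rad and distance of each of dolly, drift, punch from where it was at the start of the episode below 0.02 m); the robot touches nothing.
It fails at once if a key pressed more than 3 mm before the air knob is within 0.1 rad of its clockwise stop (or after it was turned back) (value of joint air_knob below 1.9 rad and value of joint any of key_green, key_yellow, key_blue above 0.003 m).
It fails at once if two keys down more than 3 mm at the same time (value of joint each of key_green, key_yellow above 0.003 m or value of joint each of key_green, key_blue above 0.003 m or value of joint each of key_yellow, key_blue above 0.003 m).
It fails at once if a key pressed over 3 mm while its gate is not the next below or the last above the rivet (out of turn) ((value of joint key_yellow above 0.003 m and y of rivet in the frame of chute above 0.115 m) or (value of joint key_blue above 0.003 m and y of rivet in the frame of chute above 0.037 m) or (value of joint key_green above 0.003 m and y of rivet in the frame of chute below 0.025 m) or (value of joint key_yellow above 0.003 m and y of rivet in the frame of chute below -0.054 m)).
It fails at once if the robot touches the chute, its gates or the rivet (over 1 N) (contact force between any of the arm, the fingers and chute above 1 N or contact force between any of the arm, the fingers and rivet above 1 N).
It fails at once if the dolly block, drift or punch is moved more than 20 mm (distance of any of dolly, drift, punch from where it was at the start of the episode above 0.02 m).
It also fails if it takes over 64 s, if anything falls off the work surface, if the arm or the gripper's body presses on something with over 40 N, if the wrist force passes 120 N, or if a joint passes its speed limit or range.

## Working session

There is one attempt and no reset: what is moved stays moved. The work goes in short steps, Python scripts to look and compute and a tool call to move; the robot and the scene stay as the last step left them, time stands still between calls to the robot, and variables do not carry over. Pictures are saved under pics/ and viewed, about 8 in all and at most 12, crops included, and the job is handed in when it is done.

Besides the shell and the picture viewer there is one more tool, called after ">>>" by a JSON object that holds its "method" and its "body". carry_out: Moves the arm, as the interface text tells. Its arguments: {"type":"object","properties":{"moves":{"type":"array"},"newtons":{"type":"number"}},"required":["moves"]}

```bash
mkdir -p pics; cat > h.py <<'E'
import numpy as np, cv2
from scipy.spatial.transform import Rotation as R
from station import bot
def cam(n):
    i=bot.camera_info(n); f=240/np.tan(np.radians(i['vertical_fov'])/2)
    a=np.array(i['attitude'],float)
    M=a if a.shape==(3,3) else R.from_quat(a[[1,2,3,0]]).as_matrix()
    return i,f,M,np.array(i['position'])
def onz(n,px,z):
    i,f,M,p=cam(n)
    u=(np.array(px,float)-[i['cx'],i['cy']])/f
    s=u.copy()
    for _ in range(30): s=u/(1+i['k1']*(s@s))
    d=M@np.array([s[0],-s[1],-1]); return p+d*(z-p[2])/d[2]
def proj(n,P):
    i,f,M,p=cam(n); c=M.T@(np.array(P)-p); s=np.array([c[0],-c[1]])/-c[2]
    s=s*(1+i['k1']*(s@s)); return s*f+[i['cx'],i['cy']]
E
python3 - <<'E'
from h import *
for c in('top','side'):
    print(bot.camera_info(c)); im=bot.read_camera(c); cv2.imwrite(f'pics/{c}0.png',im[:,:,::-1])
for n,z in [('key_green_top',.072),('key_yellow_top',.072),('key_blue_top',.072),('air_knob_grip',.094),('rivet',.15),('chute',.1),('console',.05),('dolly',.05),('drift',.01),('punch',.014)]:
    for c in('top','side'):
        for d in bot.silhouettes(n,c)[:2]: print(n,c,round(d['score'],2),np.round(d['location']),d['region'].sum(),onz(c,d['location'],z).round(3))
o=bot.get_obs();print(o)
E
```

```text
{'vertical_fov': 51.21825763968263, 'cx': 318.5343841844822, 'cy': 230.58467590772102, 'k1': 0.005657134402849645, 'position': array([ 4.82561473e-01, -7.15912846e-04,  1.48517532e+00]), 'attitude': array([ 0.71493009,  0.03199715, -0.03083619, -0.6977824 ])}
{'vertical_fov': 57.131477753778576, 'cx': 320.11224402367213, 'cy': 237.64093073445264, 'k1': 0.03679259813359594, 'position': array([0.17372621, 0.46902538, 0.86524877]), 'attitude': array([-0.33298739, -0.12456094,  0.32352407,  0.87689004])}
key_green_top top 0.71 [278. 269.] 358 [0.497 0.113 0.072]
key_green_top side 0.59 [318. 312.] 619 [0.495 0.118 0.072]
key_yellow_top top 0.54 [319. 270.] 303 [ 0.497 -0.001  0.072]
key_yellow_top side 0.67 [352. 277.] 535 [0.498 0.002 0.072]
key_yellow_top side 0.51 [276. 228.] 7741 [0.728 0.01  0.072]
key_blue_top top 0.79 [361. 268.] 345 [ 0.505 -0.118  0.072]
air_knob_grip top 0.89 [210. 274.] 394 [0.479 0.299 0.094]
air_knob_grip side 0.91 [254. 388.] 975 [0.469 0.317 0.094]
rivet top 0.83 [276. 187.] 258 [0.717 0.121 0.15 ]
rivet side 0.91 [245. 242.] 440 [0.694 0.128 0.15 ]
chute 
[... 637 characters left out ...]
't': 1.1, 'q': array([ 1.05190221,  0.4769905 ,  0.0223913 ,  1.55537385, -0.01147341,
        1.10934129, -0.08314668]), 'joint_vel': array([-0.00073793, -0.00088284,  0.00114273, -0.00050306,  0.00027107,
       -0.0026132 , -0.00132785]), 'joint_torque': array([-1.02877755e-03, -5.96341324e+01,  1.60647959e+00, -2.81553090e+01,
        1.26764202e-02,  1.37766816e-03,  2.52014934e-05]), 'eef_pos': array([ 0.26956422, -0.61885698,  0.24832518]), 'tool_rot': array([ 8.28971135e-06,  9.78984968e-01,  2.03932420e-01, -6.42467488e-07]), 'contact_force': array([-0.26686001,  0.39207179, -0.05617976]), 'torque': array([-0.04486428, -0.02476211, -0.00761054]), 'gripper_width': 0.9988165960204207}
```

View pics/top0.png

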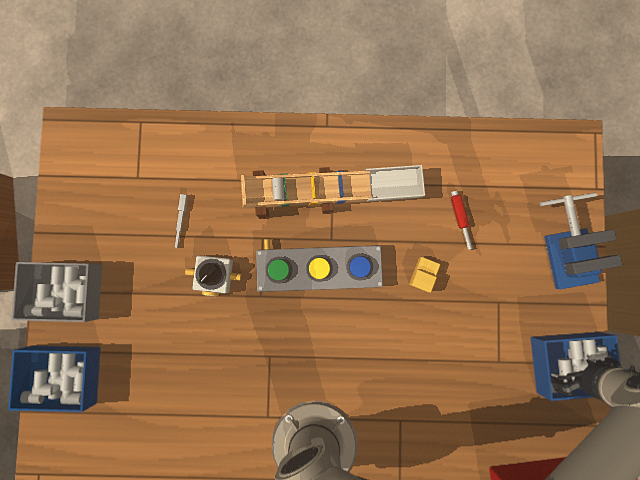

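View pics/side0.png

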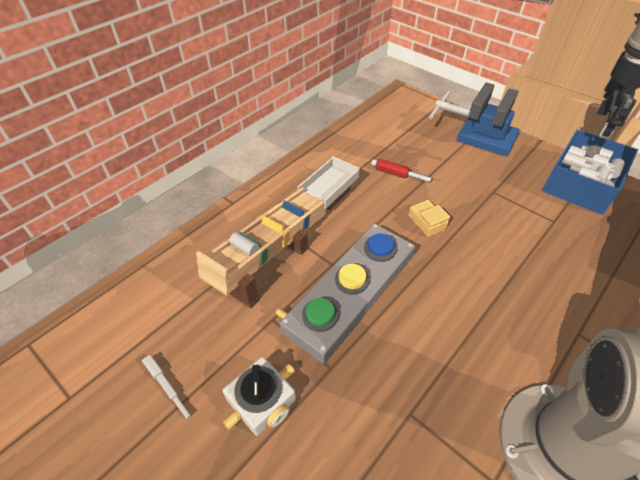

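The top picture shows the regulator at (211,273), the green, yellow and blue keys at (278,269), (319,268) and (360,266), and the rivet at (278,188) against the green gate. The dolly is at (425,274). Next I'll zoom in on the knob bar.

```bash
python3 - <<'E'
from h import *
a=cv2.imread('pics/top0.png')[245:305,180:240]; b=cv2.imread('pics/side0.png')[345:445,210:310]
v=np.hstack([cv2.resize(a,(400,400),interpolation=2),cv2.resize(b,(400,400),interpolation=2)])
cv2.imwrite('pics/k.png',v)
E
```

```text
(no output)
```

View pics/k.png

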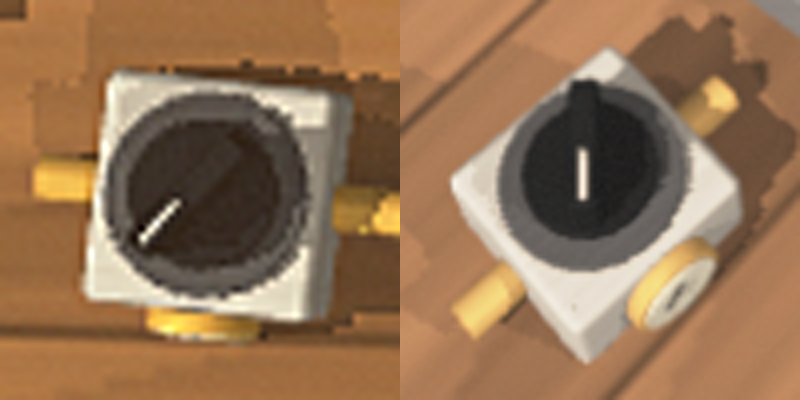

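```bash
python3 - <<'E'
from h import *
T=lambda x,y:(180+(x+.5)/6.667-.5,245+(y+.5)/6.667-.5)
S=lambda x,y:(210+(x-400+.5)/4-.5,345+(y+.5)/4-.5)
for n,c,p,z in [('white1','top',T(142,241),.094),('white2','top',T(178,201),.094),('barfar','top',T(241,143),.094),
 ('w1','side',S(582,198),.094),('w2','side',S(582,150),.094),('barfar','side',S(583,82),.094),
 ('disc','top',T(208,195),.057),('disc','side',S(594,177),.057),('inner','top',T(203,195),.064),('inner','side',S(592,165),.064)]: print(n,c,onz(c,p,z).round(4))
E
```

```text
white1 top [0.4595 0.3248 0.094 ]
white2 top [0.4764 0.3106 0.094 ]
barfar top [0.501  0.2855 0.094 ]
w1 side [0.459  0.3239 0.094 ]
w2 side [0.4749 0.3092 0.094 ]
barfar side [0.4982 0.2871 0.094 ]
disc top [0.4791 0.3063 0.057 ]
disc side [0.4757 0.3066 0.057 ]
inner top [0.479  0.3069 0.064 ]
inner side [0.4779 0.3047 0.064 ]
```

```bash
cat >> h.py <<'E'
def st():
    o=bot.get_obs(); q=o['tool_rot']; M=R.from_quat(q[[1,2,3,0]]).as_matrix()
    return o,M,np.degrees(np.arctan2(M[1,0],M[0,0]))
def to(p,yaw):
    o,M,y0=st(); T=(R.from_euler('z',yaw,degrees=True)*R.from_euler('x',180,degrees=True)).as_matrix()
    print('at',o['eef_pos'].round(4),'yaw',y0.round(1),'turn',np.degrees(R.from_matrix(M.T@T).as_rotvec()).round(1),'shift cm',(100*M.T@(np.array(p)-o['eef_pos'])).round(2),'F',o['contact_force'].round(1),'t',o['t'])
E
python3 - <<'E'
from h import *
to([.53,-.43,.25],60); to([.56,-.15,.26],95); to([.479,.306,.2],137)
E
```

```text
at [ 0.2696 -0.6189  0.2483] yaw 23.5 turn [  0.    0.  -36.5] shift cm [31.42 -6.92 -0.17] F [-0.3  0.4 -0.1] t 1.1
at [ 0.2696 -0.6189  0.2483] yaw 23.5 turn [  0.    0.  -71.5] shift cm [ 45.35 -31.39  -1.17] F [-0.3  0.4 -0.1] t 1.1
at [ 0.2696 -0.6189  0.2483] yaw 23.5 turn [   0.     0.  -113.5] shift cm [ 56.13 -76.43   4.83] F [-0.3  0.4 -0.1] t 1.1
```

>>> {"method": "carry_out", "body": {"moves": [[[0,0,-37],[31,-7,-1],6],[[0,0,-37],[31,-7,-1],6],[[0,0,-37],[31,-7,-1],6],[[0,0,-37],[31,-7,-1],6],[[0,0,-37],[31,-7,-1],6]], "newtons": 40}}

```text
t: 1.72
eef_pos: [0.5228, -0.4331, 0.2584]
tool_rot: [0.0, 0.864, 0.504, 0.0]
contact_force: [0.1, -0.8, 0.3]
gripper_width: 0.703
```

```bash
python3 - <<'E'
from h import *
to([.58,-.15,.26],98); print(bot.get_obs()['q'].round(2))
E
```

```text
at [ 0.5228 -0.4331  0.2584] yaw 60.6 turn [  0.    0.  -37.4] shift cm [27.46 -8.93 -0.16] F [ 0.1 -0.8  0.3] t 1.725
[ 0.73  0.48 -0.19  1.52  0.1   1.14  0.01]
```

>>> {"method": "carry_out", "body": {"moves": [[[0,0,-37.5],[27.5,-9,0],6],[[0,0,-37.5],[27.5,-9,0],6],[[0,0,-37.5],[27.5,-9,0],6],[[0,0,-37.5],[27.5,-9,0],6],[[0,0,-37.5],[27.5,-9,0],6]]}}

```text
t: 2.35
eef_pos: [0.5789, -0.1466, 0.2585]
tool_rot: [0.0, 0.654, 0.756, 0.001]
contact_force: [0.0, -0.3, -0.5]
gripper_width: 0.701
```

```bash
python3 - <<'E'
from h import *
to([.54,.12,.23],137); print(bot.get_obs()['q'].round(2))
E
```

```text
at [ 0.5789 -0.1466  0.2585] yaw 98.3 turn [  0.1  -0.  -38.7] shift cm [26.94 -0.    2.88] F [ 0.  -0.3 -0.5] t 2.35
[ 0.47  0.37 -0.42  1.71  0.17  1.09  0.14]
```

>>> {"method": "carry_out", "body": {"moves": [[[0,0,-38.7],[27,0,2],6],[[0,0,-38.7],[27,0,2],6],[[0,0,-38.7],[27,0,2],6],[[0,0,-38.7],[27,0,2],6],[[0,0,-38.7],[27,0,2],6]]}}

```text
t: 2.98
eef_pos: [0.5393, 0.1218, 0.2385]
tool_rot: [-0.0, 0.365, 0.931, 0.001]
contact_force: [0.1, 0.6, 0.1]
gripper_width: 0.708
```

```bash
python3 - <<'E'
from h import *
to([.479,.306,.15],137); print(bot.get_obs()['q'].round(2))
E
```

```text
at [0.5393 0.1218 0.2385] yaw 137.2 turn [ 0.1 -0.1  0.2] shift cm [16.94  9.4   8.88] F [0.1 0.6 0.1] t 2.975
[ 0.19  0.36 -0.66  1.83  0.25  1.04  0.27]
```

>>> {"method": "carry_out", "body": {"moves": [[[0,0,0],[17,9.4,8.5],6],[[0,0,0],[17,9.4,8.5],6],[[0,0,0],[17,9.4,8.5],6],[[0,0,0],[17,9.4,8.5],6],[[0,0,0],[17,9.4,8.5],6]]}}

```text
t: 3.6
eef_pos: [0.4798, 0.3037, 0.1526]
tool_rot: [-0.001, 0.367, 0.93, -0.0]
contact_force: [-0.7, -0.4, -0.6]
gripper_width: 0.706
```

```bash
python3 - <<'E'
from h import *
to([.479,.306,.088],137); print(bot.get_obs()['q'].round(2))
im=bot.read_camera('side'); c=im[300:460,150:350]; cv2.imwrite('pics/s1.png',cv2.resize(c,(750,600),interpolation=2)[:,:,::-1])
E
```

```text
at [0.4798 0.3037 0.1526] yaw 137.0 turn [-0.  -0.1 -0. ] shift cm [0.21 0.12 6.46] F [-0.7 -0.4 -0.6] t 3.6
[-0.17  0.49 -0.65  1.87  0.37  0.9  -0.18]
```

View pics/s1.png

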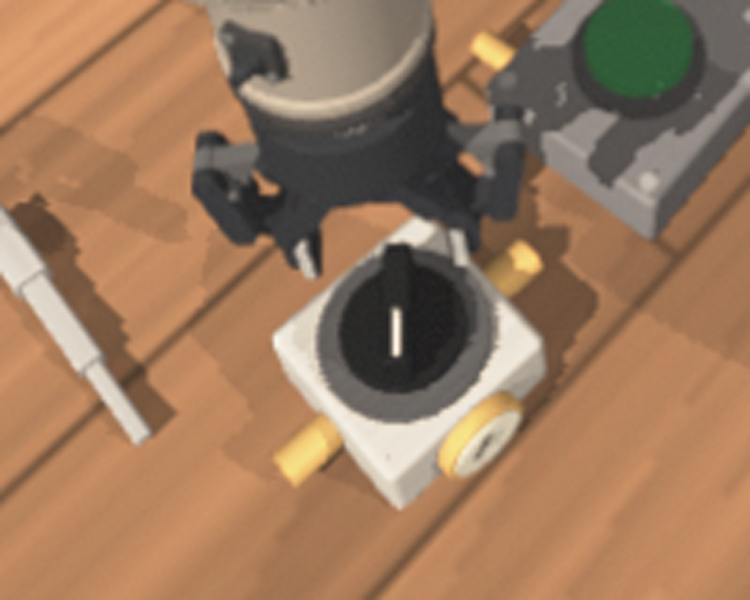

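The open jaws straddle the bar: tips at about (308,262) and (460,250), bar near x=397. I'll go down and close.

>>> {"method": "carry_out", "body": {"moves": [[[0,0,0],[0.2,0.1,5.0],6],[[0,0,0],[0.2,0.1,6.4],6],[[0,0,0],[0.2,0.1,6.4],5],[[0,0,0],[0.2,0.1,6.4],2],[[0,0,0],[0.2,0.1,6.4],0]], "newtons": 40}}

```text
t: 4.28
eef_pos: [0.4813, 0.3044, 0.0906]
tool_rot: [0.001, 0.369, 0.93, 0.001]
contact_force: [0.8, 1.2, 1.1]
gripper_width: 0.164
```

>>> {"method": "carry_out", "body": {"moves": [[[0,0,0],[0,0,0],0],[[0,0,0],[0,0,0],0],[[0,0,0],[0,0,0],0]]}}

```text
t: 4.65
eef_pos: [0.4814, 0.3045, 0.0907]
tool_rot: [0.001, 0.369, 0.93, 0.001]
contact_force: [-0.5, -1.1, 7.3]
gripper_width: 0.155
```

>>> {"method": "carry_out", "body": {"moves": [[[0,0,8],[0,0,0],0],[[0,0,16],[0,0,0],0],[[0,0,24],[0,0,0],0],[[0,0,32],[0,0,0],0],[[0,0,40],[0,0,0],0]]}}

```text
t: 5.28
eef_pos: [0.4797, 0.3036, 0.0906]
tool_rot: [0.0, 0.666, 0.746, -0.001]
contact_force: [-6.8, -4.3, 13.2]
gripper_width: 0.155
```

```bash
python3 - <<'E'
from h import *
to([.4805,.305,.0885],90); o=bot.get_obs();print(o['q'].round(2),o['torque'])
E
```

```text
at [0.4797 0.3036 0.0906] yaw 96.5 turn [-0.   0.1  6.5] shift cm [0.13 0.09 0.21] F [-6.8 -4.3 13.2] t 5.275
[-0.34  0.54 -0.44  1.92  0.32  0.76 -0.84] [-0.90283289  1.41621079  0.12496207]
```

>>> {"method": "carry_out", "body": {"moves": [[[0,0,5],[0,0,-0.1],0],[[0,0,10],[0,0,-0.1],0],[[0,0,15],[0,0,-0.1],0]]}}

```text
t: 5.65
eef_pos: [0.4789, 0.3036, 0.0907]
tool_rot: [-0.0, 0.757, 0.654, -0.001]
contact_force: [-5.7, -1.4, 6.9]
gripper_width: 0.155
```

```bash
python3 - <<'E'
from h import *
to([.4805,.305,.0885],90); o=bot.get_obs();print(o['q'].round(2),o['torque'])
E
```

```text
at [0.4789 0.3036 0.0907] yaw 81.6 turn [-0.1  0.1 -8.4] shift cm [0.16 0.13 0.22] F [-5.7 -1.4  6.9] t 5.65
[-0.38  0.53 -0.37  1.92  0.28  0.74 -1.06] [-0.58134412  1.18345271 -0.01802694]
```

>>> {"method": "carry_out", "body": {"moves": [[[0,0,5],[0,0,0],0],[[0,0,10],[0,0,0],0],[[0,0,15],[0,0,0],0]]}}

```text
t: 6.02
eef_pos: [0.4782, 0.3038, 0.0906]
tool_rot: [-0.0, 0.836, 0.549, -0.002]
contact_force: [-7.2, -2.5, 8.3]
gripper_width: 0.153
```

```bash
python3 - <<'E'
from h import *
to([.4805,.305,.0885],66.6); o=bot.get_obs();print(o['q'].round(2),o['torque'])
E
```

```text
at [0.4782 0.3038 0.0906] yaw 66.6 turn [-0.1  0.2  0. ] shift cm [0.2  0.16 0.21] F [-7.2 -2.5  8.3] t 6.025
[-0.43  0.52 -0.31  1.92  0.23  0.73 -1.28] [-0.46516137  1.64346898  0.09195528]
```

>>> {"method": "carry_out", "body": {"moves": [[[0,0,4],[0,0,0],0],[[0,0,8],[0,0,0],0],[[0,0,8],[0,0,0],0]]}}

```text
t: 6.4
eef_pos: [0.4779, 0.304, 0.0907]
tool_rot: [0.0, 0.871, 0.492, -0.002]
contact_force: [-8.7, -2.5, 8.5]
gripper_width: 0.153
```

```bash
python3 - <<'E'
from h import *
to([.4805,.305,.0885],58.6); o=bot.get_obs();print(o['torque'])
E
```

```text
at [0.4779 0.304  0.0907] yaw 58.9 turn [-0.1  0.2  0.3] shift cm [0.22 0.17 0.21] F [-8.7 -2.5  8.5] t 6.4
[-0.54215726  1.68717875  0.78695739]
```

>>> {"method": "carry_out", "body": {"moves": [[[0,0,4],[0,0,0],0],[[0,0,4],[0,0,0],0]]}}

```text
t: 6.65
eef_pos: [0.4779, 0.304, 0.0908]
tool_rot: [0.001, 0.886, 0.463, -0.002]
contact_force: [-7.7, -3.2, 9.4]
gripper_width: 0.157
```

```bash
python3 - <<'E'
from h import *
to([.4805,.305,.0885],58.6); o=bot.get_obs();print(o['torque'])
E
```

```text
at [0.4779 0.304  0.0908] yaw 55.1 turn [-0.   0.2 -3.5] shift cm [0.23 0.16 0.22] F [-7.7 -3.2  9.4] t 6.65
[-0.65992493  1.6305657   2.02087131]
```

>>> {"method": "carry_out", "body": {"moves": [[[0,0,0],[0,0,0],5],[[0,0,0],[0,0,0],5],[[0,0,0],[0,0,0],5],[[0,0,0],[0,0,-5],5],[[0,0,0],[0,0,-9],5]]}}

```text
t: 7.28
eef_pos: [0.4807, 0.304, 0.1814]
tool_rot: [-0.0, 0.888, 0.459, 0.0]
contact_force: [1.0, 0.6, 0.5]
gripper_width: 0.586
```

```bash
python3 - <<'E'
from h import *
to([.5,.117,.18],55);print(bot.get_obs()['q'].round(2))
im=bot.read_camera('side'); c=im[300:460,150:350]; cv2.imwrite('pics/s2.png',cv2.resize(c,(750,600),interpolation=2)[:,:,::-1])
E
```

```text
at [0.4807 0.304  0.1814] yaw 54.7 turn [-0.  -0.  -0.3] shift cm [-14.15  12.38   0.13] F [1.  0.6 0.5] t 7.275
[-0.45  0.39 -0.29  1.86  0.14  0.9  -1.41]
```

View pics/s2.png

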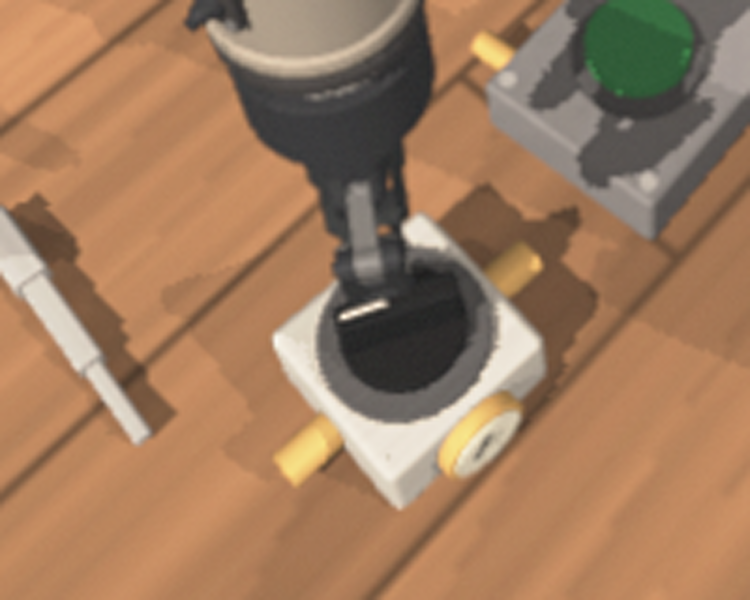

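```bash
python3 - <<'E'
from h import *
S=lambda x,y:(150+(x+.5)/3.75-.5,300+(y+.5)/3.75-.5)
P=[onz('side',S(*p),.094)[:2] for p in[(340,318),(387,303),(465,283)]]
for a,b in((0,1),(0,2),(1,2)): d=P[a]-P[b]; print(np.degrees(np.arctan2(d[1],d[0])))
print((P[0]+P[2])/2)
E
```

```text
60.06719493201622
57.85178520272232
56.521813915864456
[0.47551409 0.30382486]
```

>>> {"method": "carry_out", "body": {"moves": [[[0,0,0],[-14,12.2,0],0],[[0,0,0],[-14,12.2,0],0],[[0,0,0],[-14,12.2,0],0],[[0,0,0],[-14,12.2,0],0],[[0,0,0],[-14,12.2,6],0]]}}

```text
t: 7.95
eef_pos: [0.5037, 0.1202, 0.1232]
tool_rot: [0.001, 0.889, 0.459, 0.006]
contact_force: [0.3, 0.5, -0.6]
gripper_width: 0.0
```

```bash
python3 - <<'E'
from h import *
to([.497,.1155,.091],55)
im=bot.read_camera('side'); c=im[200:400,200:450]; cv2.imwrite('pics/s3.png',cv2.resize(c,(750,600),interpolation=2)[:,:,::-1])
E
```

```text
at [0.5037 0.1202 0.1232] yaw 54.6 turn [ 0.4 -0.5 -0.4] shift cm [-0.8  -0.29  3.22] F [ 0.3  0.5 -0.6] t 7.95
```

View pics/s3.png

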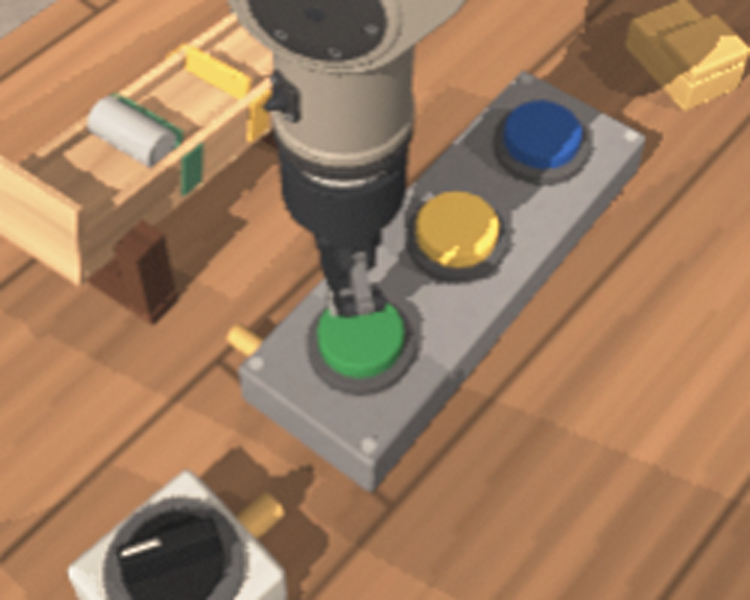

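The closed fingers stand over the green key (360,340 in the crop). The rivet lies against the green gate at (135,130), and the knob bar reads about 58°, which matches where the stop was felt. I'll press green.

>>> {"method": "carry_out", "body": {"moves": [[[0,0,0],[-0.3,0,2.5],0],[[0,0,0],[-0.3,0,3.2],0],[[0,0,0],[-0.3,0,4.2],0],[[0,0,0],[-0.3,0,4.5],0],[[0,0,0],[-0.3,0,4.5],0]]}}

```text
t: 8.62
eef_pos: [0.4977, 0.1177, 0.0818]
tool_rot: [0.001, 0.888, 0.46, 0.0]
contact_force: [-24.4, -6.2, 71.7]
gripper_width: 0.005
```

>>> {"method": "carry_out", "body": {"moves": [[[0,0,0],[0,0,-0.25],0],[[0,0,0],[0,0,-0.25],0],[[0,0,0],[0,0,-0.25],0]]}}

```text
t: 9.0
eef_pos: [0.4975, 0.1176, 0.0823]
tool_rot: [0.001, 0.888, 0.46, 0.0]
contact_force: [-16.5, -2.8, 46.8]
gripper_width: -0.001
```

```bash
python3 - <<'E'
from h import *
to([.498,.115,.13],55)
im=bot.read_camera('side'); c=im[150:350,200:450]; cv2.imwrite('pics/s4.png',cv2.resize(c,(750,600),interpolation=2)[:,:,::-1])
for d in bot.silhouettes('rivet','side')[:2]: print(d['score'],d['location'])
E
```

```text
at [0.4975 0.1176 0.0823] yaw 54.8 turn [ 0.1  0.  -0.2] shift cm [-0.18  0.19 -4.77] F [-16.5  -2.8  46.8] t 9.0
0.69 [269.6, 227.9]
```

View pics/s4.png

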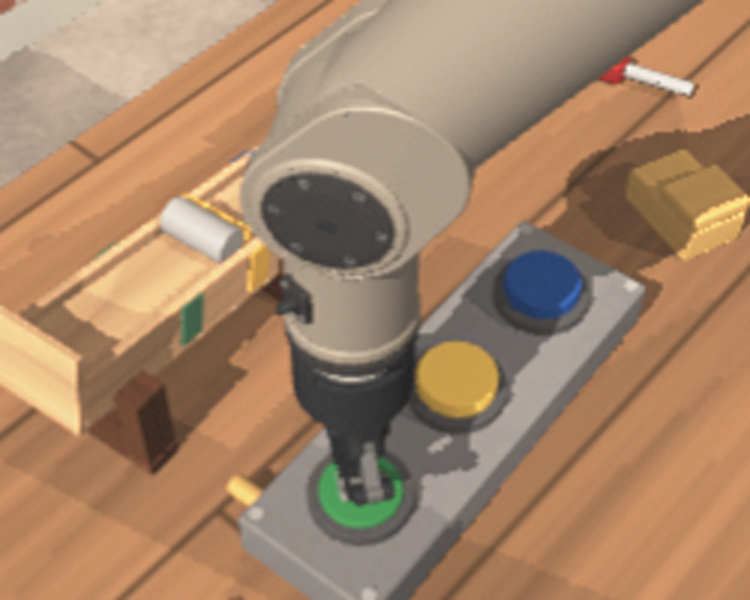

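Green is down and the rivet has rolled to the yellow gate (200,230 in the crop). I'll let the key up.

>>> {"method": "carry_out", "body": {"moves": [[[0,0,0],[0,0,-3],0],[[0,0,0],[0,0,-5],0],[[0,0,0],[0,0,-5],0],[[0,0,0],[0,0,-5],0],[[0,0,0],[0,0,-5],0]]}}

```text
t: 9.72
eef_pos: [0.4969, 0.1167, 0.1268]
tool_rot: [-0.0, 0.888, 0.46, -0.001]
contact_force: [-0.1, -0.4, -0.6]
gripper_width: 0.004
```

```bash
python3 - <<'E'
from h import *
to([.4975,.0,.11],55)
E
```

```text
at [0.4969 0.1167 0.1268] yaw 54.7 turn [-0.1  0.1 -0.3] shift cm [-9.5   6.78  1.69] F [-0.1 -0.4 -0.6] t 9.725
```

>>> {"method": "carry_out", "body": {"moves": [[[0,0,0],[-9.5,6.8,0],0],[[0,0,0],[-9.5,6.8,0],0],[[0,0,0],[-9.5,6.8,0],0],[[0,0,0],[-9.5,6.8,2],0],[[0,0,0],[-9.5,6.8,2],0]]}}

```text
t: 10.35
eef_pos: [0.4968, 0.0007, 0.1062]
tool_rot: [-0.001, 0.888, 0.46, -0.002]
contact_force: [0.2, 0.4, -0.9]
gripper_width: -0.001
```

```bash
python3 - <<'E'
from h import *
to([.4975,.0,.081],55)
for d in bot.silhouettes('rivet','top')[:1]: print(d['score'],d['location'])
E
```

```text
at [0.4968 0.0007 0.1062] yaw 54.8 turn [-0.2  0.1 -0.2] shift cm [-0.01  0.1   2.52] F [ 0.2  0.4 -0.9] t 10.35
0.83 [275.7, 187.0]
```

>>> {"method": "carry_out", "body": {"moves": [[[0,0,0],[0,0,1.5],0],[[0,0,0],[0,0,2.5],0],[[0,0,0],[0,0,2.5],0],[[0,0,0],[0,0,2.5],0],[[0,0,0],[0,0,2.5],0]]}}

```text
t: 11.02
eef_pos: [0.4991, 0.0006, 0.0831]
tool_rot: [0.0, 0.888, 0.46, 0.001]
contact_force: [-0.2, 0.7, 8.3]
gripper_width: -0.003
```

>>> {"method": "carry_out", "body": {"moves": [[[0,0,0],[0,0,0],0],[[0,0,0],[0,0,0],0]]}}

```text
t: 11.28
eef_pos: [0.4991, 0.0006, 0.0831]
tool_rot: [0.0, 0.888, 0.46, 0.001]
contact_force: [0.0, 1.1, 7.3]
gripper_width: -0.002
```

```bash
python3 - <<'E'
from h import *
bot.read_camera('top');bot.read_camera('side')
for c in('top','side'):
  for d in bot.silhouettes('rivet',c)[:2]: print(c,d['score'],d['location'],onz(c,d['location'],.12))
for n,y in(('g',.134),('y',.056),('b',-.023)): print(n,[proj(c,[.72,y-.01,.12]).round() for c in('top','side')])
E
```

```text
top 0.76 [334.9, 183.8] [ 0.73489216 -0.03899798  0.12      ]
side 0.69 [289.4, 213.3] [ 0.70289423 -0.01462412  0.12      ]
g [array([276., 188.]), array([240., 244.])]
y [array([304., 188.]), array([266., 224.])]
b [array([333., 189.]), array([290., 206.])]
```

The rivet has moved on to the blue gate (top column 335, expected 333). I'll release yellow and go over to blue.

>>> {"method": "carry_out", "body": {"moves": [[[0,0,0],[0,0,-3],0],[[0,0,0],[0,0,-4.5],0],[[0,0,0],[0,0,-4.5],0],[[0,0,0],[0,0,-4.5],0],[[0,0,0],[0,0,-4.5],0]]}}

```text
t: 12.1
eef_pos: [0.4975, -0.0001, 0.1267]
tool_rot: [-0.0, 0.888, 0.46, -0.001]
contact_force: [-0.3, 0.0, 0.6]
gripper_width: -0.0
```

```bash
python3 - <<'E'
from h import *
to([.503,-.117,.107],55)
E
```

```text
at [ 4.975e-01 -1.000e-04  1.267e-01] yaw 54.7 turn [-0.1  0.1 -0.3] shift cm [-9.23  7.2   1.97] F [-0.3  0.   0.6] t 12.1
```

>>> {"method": "carry_out", "body": {"moves": [[[0,0,0],[-9.2,7.2,0],0],[[0,0,0],[-9.2,7.2,0],0],[[0,0,0],[-9.2,7.2,0],0],[[0,0,0],[-9.2,7.2,2],0],[[0,0,0],[-9.2,7.2,2],0]]}}

```text
t: 12.72
eef_pos: [0.5025, -0.1157, 0.1061]
tool_rot: [-0.001, 0.888, 0.46, -0.001]
contact_force: [-0.3, 0.6, -0.4]
gripper_width: 0.001
```

```bash
python3 - <<'E'
from h import *
to([.503,-.117,.081],55)
bot.read_camera('side')
for d in bot.silhouettes('rivet','side')[:2]: print(d['score'],d['location'])
E
```

```text
at [ 0.5025 -0.1157  0.1061] yaw 54.8 turn [-0.2  0.1 -0.2] shift cm [-0.07  0.12  2.51] F [-0.3  0.6 -0.4] t 12.725
0.52 [289.9, 212.8]
```

>>> {"method": "carry_out", "body": {"moves": [[[0,0,0],[0,0,1.5],0],[[0,0,0],[0,0,2.5],0],[[0,0,0],[0,0,2.5],0],[[0,0,0],[0,0,2.5],0],[[0,0,0],[0,0,2.5],0]]}}

```text
t: 13.45
eef_pos: [0.5049, -0.1164, 0.0831]
tool_rot: [0.0, 0.888, 0.46, 0.001]
contact_force: [-0.3, 0.7, 7.6]
gripper_width: -0.005
```

>>> {"method": "carry_out", "body": {"moves": [[[0,0,0],[0,0,0],0],[[0,0,0],[0,0,0],0],[[0,0,0],[0,0,0],0],[[0,0,0],[0,0,0],0]]}}

```text
t: 13.95
eef_pos: [0.5049, -0.1164, 0.0831]
tool_rot: [0.0, 0.888, 0.46, 0.001]
contact_force: [0.4, 1.2, 8.0]
gripper_width: 0.001
```

```bash
python3 - <<'E'
from h import *
bot.read_camera('top');bot.read_camera('side')
for c in('top','side'):
  for d in bot.silhouettes('rivet',c)[:2]: print(c,d['score'],d['location'],onz(c,d['location'],.06))
E
```

```text
top 0.56 [411.7, 180.1] [ 0.7621056  -0.26174359  0.06      ]
top 0.17 [326.6, 185.1] [ 0.7416142  -0.01685929  0.06      ]
side 0.65 [340.8, 170.3] [ 0.7536663  -0.26539726  0.06      ]
side 0.29 [269.4, 233.5] [0.73454281 0.02709076 0.06      ]
```

>>> {"method": "carry_out", "body": {"moves": [[[0,0,0],[0,0,-4],0],[[0,0,0],[0,0,-9],0],[[0,0,0],[0,0,-12],0],[[0,0,0],[0,0,-12],0],[[0,0,0],[0,0,-12],0]]}}

```text
t: 14.78
eef_pos: [0.503, -0.1166, 0.2015]
tool_rot: [-0.001, 0.888, 0.46, -0.001]
contact_force: [-0.1, 0.6, -0.6]
gripper_width: -0.004
```

>>> {"method": "carry_out", "body": {"moves": [[[0,0,0],[0,0,0],0],[[0,0,0],[0,0,0],0],[[0,0,0],[0,0,0],0],[[0,0,0],[0,0,0],0],[[0,0,0],[0,0,0],0]]}}

```text
t: 15.4
eef_pos: [0.5039, -0.1167, 0.2026]
tool_rot: [0.0, 0.888, 0.46, 0.0]
contact_force: [0.6, 0.5, 0.6]
gripper_width: 0.002
```

```bash
python3 - <<'E'
from h import *
for k in range(2):
  bot.read_camera('top');im=bot.read_camera('side')
  for c in('top','side'):
    for d in bot.silhouettes('rivet',c)[:1]: print(c,d['score'],d['location'],onz(c,d['location'],.06))
for n,z in(('dolly',.05),('drift',.01),('punch',.014)):
  print(n,[(d['score'],onz('top',d['location'],z).round(3)) for d in bot.silhouettes(n,'top')[:1]])
cv2.imwrite('pics/s5.png',im[:,:,::-1])
E
```

```text
top 0.8 [413.3, 184.1] [ 0.75054409 -0.26644179  0.06      ]
side 0.59 [340.8, 168.1] [ 0.75959414 -0.27248073  0.06      ]
top 0.7 [415.0, 178.1] [ 0.76817566 -0.27120456  0.06      ]
side 0.81 [341.8, 170.7] [ 0.75052495 -0.26594171  0.06      ]
dolly [(0.73, array([ 0.5  , -0.309,  0.05 ]))]
drift [(0.79, array([0.656, 0.414, 0.01 ]))]
punch [(0.66, array([ 0.67 , -0.419,  0.014]))]
```

View pics/s5.png

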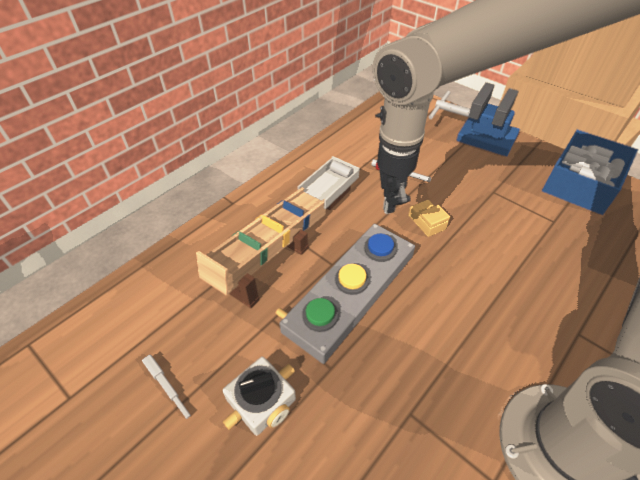

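The rivet lies at the end of the tray (341,168). All keys are up, the gates are closed, and the bystanders look undisturbed. I'll wait briefly, then hand in.

>>> {"method": "carry_out", "body": {"moves": [[[0,0,0],[0,0,0],0],[[0,0,0],[0,0,0],0],[[0,0,0],[0,0,0],0],[[0,0,0],[0,0,0],0],[[0,0,0],[0,0,0],0]]}}

```text
t: 16.58
eef_pos: [0.5038, -0.1167, 0.2026]
tool_rot: [0.0, 0.888, 0.46, -0.0]
contact_force: [0.2, -1.0, -0.1]
gripper_width: -0.0
```

```bash
python3 - <<'E'
from h import *
a=cv2.imread('pics/s5.png')[:,:,::-1].astype(int); b=bot.read_camera('side').astype(int)
print('tray diff',abs(a-b)[150:200,305:360].max(),'knob diff',abs(a-b)[360:430,225:300].max())
bot.hand_in()
E
```

```text
tray diff 4 knob diff 7
the job is handed in; nothing more can be done
```

The job is handed in at about 16.6 s of the 64 s allowed. The rivet is in the tray, and the air knob was turned clockwise to its stop before any key was pressed.

- **Air knob:** I turned it about 79° until the torque rose sharply to 2 N m. The later image puts the bar at about 58°, which matches where the stop was felt.
- **Keys:** I pressed green, yellow and blue one at a time with closed fingers. I held each until the pictures or networks showed the rivet past its gate, then lifted clear.
- **Green press:** The first press was harder than intended, with 72 N at the wrist against the 120 N limit. I eased it to 47 N, and the other two presses took about 8 N.

**Last checks:**
- The rivet lies at the tray's far end and did not move between the last two pictures taken about 1 s apart.
- All three keys look up, and the robot touches nothing.
- The network positions of the dolly, drift and punch agree with the start to within 13 mm. The 13 mm is the punch, partly hidden by the arm; nothing came near it, so I take that as network noise.
- The rivet's reported position varied by about 1 cm between readings, so I relied on comparing the two pictures to confirm it was still.

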